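# Push the drill cores home and shut the core tray's end gate

## Task

Two drill cores stick out of the open end of the short white core tray. With the fingertips, push each core along its channel until it lies fully home in the tray, and only then swing the tray's hinged end gate shut with the fingertips, flush across the open end, and move clear. Only push: do not pick up or lift the cores, and leave the hammer, the core offcut, the wooden block and the hand lens where they are.

Things in the scene. Friction and masses are not known exactly. Their poses are not given: they have to be found in the camera images.
- tray: Short white plastic core tray (187 x 117 mm), fixed on two timber bearers 40 mm high that begin 7 mm behind the mouth. Origin on the table (z = 0) under the middle of its open end (the mouth); x points along the channels from the mouth to the closed far end, y left, z up. Channel floor 45 mm above the table, side walls and divider up to 75 mm, far end wall up to 92 mm.
- mouth_left (a point): Middle of the left channel's mouth, x = 0, y = +28 mm in the tray's frame, 67.5 mm above the table. The channel is 51 mm wide and 181 mm long. Short cheeks on the tray's outer walls (53 to 62 mm either side of its middle line) reach 12 mm out in front of the mouth; else the space before it is free but for the core and the open gate.
- mouth_right (a point): The same point of the right channel, y = -28 mm in the tray's frame.
- core_left_end (a point): Centre of the near end face of the left (+y) stone core: a grey-brown cylinder 45 mm in diameter, 180 mm long, about 0.8 kg, lying along its channel, axis 67.5 mm above the table. It first sticks out 25 to 70 mm before the mouth. Home: its far end meets the far wall and this point lies at mouth_left, up to 1 mm further in. Slides with 3 to 8 N of friction and stays where left.
- core_right_end (a point): The same point of the right (-y) stone core: same size and height, in the right channel; home, it lies at mouth_right.
- gate (a joint): Angle of the end gate, rad: 0 is shut (panel straight across the mouth, hard stop), larger is more open, at most 2.4; at 1.57 the panel points straight out along the tray's -x, beyond that it leans away from the cores to the left. Starts between 1.65 and 2.2. A stiff hinge: it takes about 0.05 N m to move and stays where left.
- gate_hinge (a point): Point on the gate's upright hinge axis at mid height of the panel, 69.5 mm above the table, at x = -12 mm, y = +62.5 mm in the tray's frame, in front of the tray's left side wall. Fixed.
- gate_edge (a point): Middle of the gate's free upright edge, 121 mm from the hinge axis. The gate is a white plastic panel 8 mm thick, centred on the line from the hinge to here, 114 mm long, from 47 to 92 mm above the table. Shut, its inner face stands 8 mm in front of the mouth. Shut it by pushing its outer face (the one turned away from the cores) round towards the mouth.
- hammer: Hammer, 270 mm long, lying on the table to the right of the tray along the tray's length, head towards the far end. To be left alone.
- offcut: Short piece of stone core standing upright, 45 mm in diameter, 55 mm high, on the table to the left of the tray. To be left alone. Origin at the centre of its underside.
- marker_block: Wooden block 90 x 40 x 25 mm on the table, to the right in front of the tray's mouth. To be left alone. Origin at the centre of its underside.
- lens: Small folding hand lens, a steel ring 30 mm across with a 50 mm black handle, 14 mm high, on the table left of the tray near its far end. To be left alone. Origin under the centre of the ring.
Things that resemble listed ones, but are neither listed nor needed, are in the scene too. What is meant by the tray is not orange, and is the larger of those in its own colour. Leave any blue look-alike of the part that bears core_right_end alone.

How it is judged:
On the way, in this order (a step that is already met when the one before it is completed fails the run):
1. both cores are pushed home while the gate is still well open (x of core_left_end in the frame of tray between -0.006 and 0.006 m and x of core_right_end in the frame of tray between -0.006 and 0.006 m and value of joint gate above 1 rad), for 0.2 s.
2. the gate is pushed shut (value of joint gate below 0.06 rad), for 0.2 s.
At the end, for the whole second after the job is handed in: Each core lies in its own channel on the channel floor with its near end within 6 mm of the plane of the mouth, and the gate is shut to within 0.06 rad (7 mm at its free edge) and at rest (x of core_left_end in the frame of tray between -0.006 and 0.006 m and x of core_right_end in the frame of tray between -0.006 and 0.006 m and y of core_left_end in the frame of tray between 0.016 and 0.04 m and y of core_right_end in the frame of tray between -0.04 and -0.016 m and height (world z) of core_left_end between 0.06 and 0.075 m and height (world z) of core_right_end between 0.06 and 0.075 m and value of joint gate below 0.06 rad and velocity of joint gate between -0.05 and 0.05 rad/s); the robot touches nothing.
It fails at once if a core is lifted (an end rises more than 12 mm) (height (world z) of any of core_left_end, core_right_end above 0.0795 m).
It fails at once if the hammer is disturbed (moved more than 20 mm) (distance of hammer from where it was at the start of the episode above 0.02 m).
It fails at once if the upright core offcut is disturbed (moved more than 20 mm) (distance of offcut from where it was at the start of the episode above 0.02 m).
It fails at once if the wooden block is disturbed (moved more than 20 mm) (distance of marker_block from where it was at the start of the episode above 0.02 m).
It fails at once if the hand lens is disturbed (moved more than 20 mm) (distance of lens from where it was at the start of the episode above 0.02 m).
It also fails if it takes over 56 s, if anything falls off the work surface, if the arm or the gripper's body presses on something with over 40 N, if the wrist force passes 120 N, or if a joint passes its speed limit or range.

## Robot

A 6-joint arm with a two-finger parallel gripper is mounted at the origin on the work surface. World frame = base frame: x ahead of the robot, y to its left, z up, the work surface at z = 0. Lengths are in m, angles in rad, forces in N, time in s.
With the tool pointing down it reaches from about 0.375 to 0.825 m from the base axis. Payload 5.5 kg.
Tool frame: the origin (TCP) lies midway between the tips of the shut fingers; the grasp point (between the pads) lies 19 mm behind it; z points along the fingers, y is the line along which they close (so a half turn about z gives the same grasp; the last joint's range is limited). The gripper opens to 85 mm and grips with 20 to 120 N. Pads are 22 mm wide; open, the fingers measure 114 mm over their backs; the gripper's body (76 mm by 85 mm) begins 54 mm behind the grasp point. The pads swing forward as they close: fully open they stand 13 mm farther back than shut.
Start: joints at [-1.24, 0.314, -0.047, 1.21, 0, 1.571], TCP at [0.195, -0.567, 0.231] pointing down, gripper open.
Joint ranges: [-2.67, 2.67], [-0.69, 1.73], [-1.03, 1.25], [-2.08, 2.16], [-1.42, 1.45], [-3.14, 3.14]. Speed limits (rad/s): [2.39, 2.39, 3.01, 3.14, 3.14, 3.14].

## Interface

Orientations are given as a 3x3 rotation matrix whose columns are the frame's x, y, z axes.
In Python, from cell import robot gives the robot as it stands.
- The arm moves only by the tool play_rows, never from a script. Its argument "deltas" is text: rows parted by semicolons, each of 7 numbers parted by spaces: the opening, from 0 (shut) to 1 (fully open), then the shift along the tool's x, y, z in m, then the turn, a rotation vector about the tool's x, y, z in degrees. In form: fingers dx dy dz rx ry rz; .... A call has 1 to 8 rows; each row is the pose to reach, as a shift and turn from the pose commanded when the call began, along the tool's axes at that moment; what a row does not reach only later rows make up. A row lasts 1/10 s, in which the tool goes at most 50 mm and 8.59 degrees, less where a joint would pass 70% of its speed; a pose out of reach is approached as far as the arm can. A call with a gripper value outside its range is refused whole. The fingers move at their own pace and stop on an object; "force" is the grip in N (left out, the last holds). Time passes only in rows, so rows that repeat a pose let the fingers close. It gives the time, the measured TCP pose, the force, the opening and the grip force at its end, in the units of the state.
- robot.sense(): the state, without advancing time (a new reading comes with each control period).
- robot.get_image(name): name is "side" or "top" or "wrist"; returns a dict with "frame" (384x512x3 uint8, red, green, blue), "camera_matrix" (3x3 intrinsics, pixels), "T" (4x4, takes a point from camera to world coordinates). Camera axes: x right, y up, looking along -z (the intrinsics and any distortion apply to the point x, -y, -z); pixel columns grow to the right and rows downward; lengths in m; the calibration is good to about 2 mm. The wrist camera is an equidistant fisheye: a pixel r from the principal point sees the ray r / f radians off the axis. A picture is of the moment at which its call begins. There is no depth.
- robot.sign_off(): hands the job in; it is judged then, once.
Trained networks look in the newest picture that a camera, given by its name, has taken for a name from the list of things; names that differ only in an ending like _2 or _b are one class to them, and where a whole thing is asked for, a point or a joint stands for the part that bears it (a point fixed in the world has none). Each returns a list of dicts, best first, with "conf" (0 to 1); they miss things now and then, are a little off and sometimes report something else, mostly with a low value. They report only what shows in the picture. A call takes as long as a camera call. They do not tell look-alikes from the thing itself.
- robot.look_for(camera, query): "at" ([column, row] as shares, 0 to 1, of the picture: columns of its width, rows of its height, amid what is visible of it).
The state is a dict: "t": time; "joints": joint angles; "joint_vel": joint speeds; "effort": joint torques, N m; "ee_pos": TCP position; "eef_rot": TCP orientation; "wrist_force": force on the tool from outside, world axes, zero at the start; "moment": the same for the moment, N m; "finger_gap": finger opening in m; "grasp_force": force on a finger pad.
Only numpy, scipy, OpenCV 4.12 (cv2) and the standard library are available. Lean on these libraries where they do the work, as an engineer would, in place of code of your own. Each camera call takes 0.05 s, during which the arm holds its last target. There are 200 camera calls.

## Working session

There is one attempt and no reset: what is moved stays moved. The work goes in short steps, Python scripts to look and compute and a tool call to move; the robot and the scene stay as the last step left them, time stands still between calls to the robot, and variables do not carry over. Pictures are saved under pics/ and viewed, at most 10 in all, crops included, and the job is handed in when it is done.

Besides the shell and the picture viewer there is one more tool, called after "Call:" in YAML: its name, and indented under it one key for each argument. play_rows: Moves the arm, as the interface text tells. Its arguments: {"type":"object","properties":{"deltas":{"type":"string"},"force":{"type":"number"}},"required":["deltas"]}

```bash
mkdir -p pics
cat > h.py <<'E'
import numpy as np, cv2
from cell import robot
def ray(im,uv):
    K=np.array(im["camera_matrix"]);T=np.array(im["T"])
    d=np.array([(uv[0]-K[0,2])/K[0,0],-(uv[1]-K[1,2])/K[1,1],-1.0])
    return T[:3,3],T[:3,:3]@d
def at(im,uv,z):
    o,d=ray(im,uv); return o+d*(z-o[2])/d[2]
def proj(im,P):
    K=np.array(im["camera_matrix"]);T=np.array(im["T"])
    p=(np.atleast_2d(P)-T[:3,3])@T[:3,:3]
    return np.c_[K[0,0]*p[:,0]/-p[:,2]+K[0,2],-K[1,1]*p[:,1]/-p[:,2]+K[1,2]]
E
python3 - <<'E'
from h import *
s=robot.sense();print(s["t"],s["ee_pos"],s["eef_rot"],s["wrist_force"])
for c in ("top","side"):
    im=robot.get_image(c);f=im["frame"]
    cv2.imwrite(f"pics/{c}0.png",cv2.resize(f[:,:,::-1],(800,600),interpolation=cv2.INTER_CUBIC))
    np.savez(f"{c}0.npz",**im)
    print(c,np.array(im["T"]).round(3).tolist(),im["camera_matrix"])
    for q in ("tray","core_left_end","core_right_end","gate","gate_edge","gate_hinge","mouth_left","mouth_right","offcut","marker_block","hammer","lens"):
        z={"tray":.075,"core_left_end":.0675,"core_right_end":.0675,"gate":.092,"gate_edge":.0695,"gate_hinge":.0695,"mouth_left":.0675,"mouth_right":.0675}.get(q,.01)
        try:
            print(q,[(round(d["conf"],2),(np.array(d["at"])*[800,600]).round().tolist(),at(im,np.array(d["at"])*[512,384],z).round(3).tolist()) for d in robot.look_for(c,q)[:4]])
        except Exception as e: print(q,e)
E
```

```text
0.0 [ 0.19468795 -0.5669243   0.23041593] [[ 9.45785397e-01  3.24791675e-01 -5.92884955e-04]
 [ 3.24792214e-01 -9.45784022e-01  1.61303871e-03]
 [-3.68395720e-05 -1.71815288e-03 -9.99998523e-01]] [-1.11731738e-05  5.43843349e-02  3.09906716e-01]
top [[0.017, 0.992, -0.124, 0.451], [-1.0, 0.019, 0.011, 0.007], [0.013, 0.124, 0.992, 0.999], [0.0, 0.0, 0.0, 1.0]] [[376.98429834   0.         255.54234166]
 [  0.         376.98429834 195.97219694]
 [  0.           0.           1.        ]]
tray [(0.92, [379.0, 430.0], [0.374, 0.025, 0.075]), (0.85, [602.0, 379.0], [0.458, -0.322, 0.075]), (0.83, [394.0, 203.0], [0.735, 0.009, 0.075])]
core_left_end [(0.83, [363.0, 250.0], [0.659, 0.057, 0.068])]
core_right_end [(0.98, [406.0, 240.0], [0.677, -0.011, 0.068]), (0.62, [212.0, 301.0], [0.571, 0.295, 0.068])]
gate [(0.86, [313.0, 308.0], [0.559, 0.131, 0.092]), (0.52, [379.0, 471.0], [0.315, 0.024, 0.092]), (0.52, [619.0, 440.0], [0.367, -0.339, 0.092])]
gate_edge [(0.75, [315.0, 309.0], [0.56, 0.13, 0.07]), (0.74, [378.0, 474.0], [0.308, 0.026, 0.07]), (0.64, [607.0, 440.0], [0.364, -0.33, 0.
[... 1711 characters left out ...]
 [(0.97, [317.0, 335.0], [0.678, 0.112, 0.068]), (0.91, [522.0, 332.0], [0.377, 0.087, 0.068]), (0.73, [456.0, 229.0], [0.462, -0.276, 0.068]), (0.63, [279.0, 379.0], [0.711, 0.218, 0.068])]
mouth_right [(0.94, [454.0, 224.0], [0.465, -0.3, 0.068]), (0.8, [523.0, 333.0], [0.376, 0.092, 0.068]), (0.64, [208.0, 363.0], [0.813, 0.19, 0.068]), (0.58, [315.0, 330.0], [0.682, 0.1, 0.068])]
offcut [(0.9, [282.0, 385.0], [0.723, 0.16, 0.01])]
marker_block [(0.58, [457.0, 293.0], [0.463, -0.121, 0.01]), (0.44, [386.0, 343.0], [0.581, 0.046, 0.01])]
hammer []
lens [(0.55, [211.0, 368.0], [0.837, 0.125, 0.01]), (0.51, [456.0, 293.0], [0.465, -0.121, 0.01]), (0.32, [392.0, 342.0], [0.572, 0.043, 0.01])]
```

View pics/top0.png

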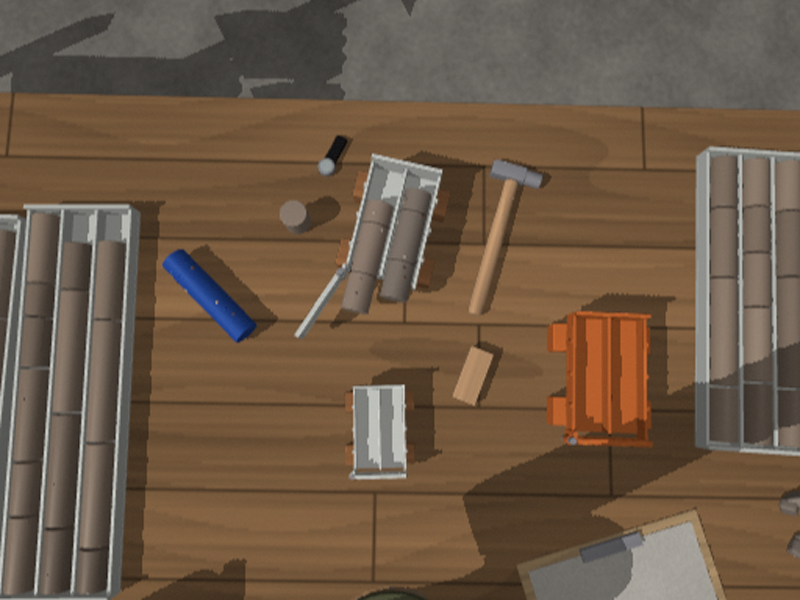

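View pics/side0.png

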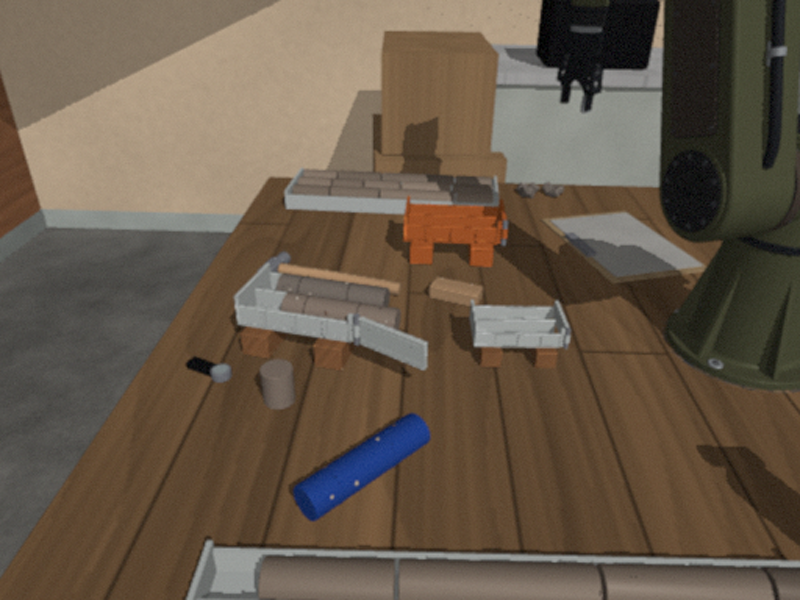

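The top view shows the large white tray at about (395,215) in the middle: far corners (373,155) and (441,169). The cores stick out down to (357,308) and (395,298), and the gate runs from (347,268) to (297,336). The small white tray, the orange tray and the blue core are decoys. The side view agrees.

```bash
cat >> h.py <<'E'
def tw(p,q):  # tray pose p=(x,y,yaw); q in tray frame
    q=np.atleast_2d(np.array(q,float)); c,s=np.cos(p[2]),np.sin(p[2])
    return np.c_[p[0]+c*q[:,0]-s*q[:,1],p[1]+s*q[:,0]+c*q[:,1],q[:,2]]
def overlay(im,p,el,er,g,box,fn,k):
    L=[[(0,-58.5,75),(187,-58.5,75)],[(0,58.5,75),(187,58.5,75)],[(187,-58.5,92),(187,58.5,92)],[(0,-58.5,75),(0,58.5,75)]]
    gp=lambda r,z:(-12-r*np.sin(g),62.5-r*np.cos(g),z)
    L+=[[gp(7,92),gp(121,92)],[gp(121,47),gp(121,92)]]
    for y,e in((28,el),(-28,er)):
        a=np.linspace(0,2*np.pi,25); c=[(e,y+22.5*np.cos(t),67.5+22.5*np.sin(t)) for t in a]
        L+=[[c[i],c[i+1]] for i in range(24)]
    x0,y0,x1,y1=box; f=cv2.resize(im["frame"][y0:y1,x0:x1,::-1],None,fx=k,fy=k,interpolation=cv2.INTER_CUBIC)
    for a,b in L:
        P=(proj(im,tw(p,np.array([a,b])/1000.))-[x0,y0]+.5)*k
        cv2.line(f,*[tuple(int(v) for v in r) for r in P],(0,0,255),1)
    cv2.imwrite(fn,f); print(f.shape)
E
python3 - <<'E'
from h import *
from scipy.optimize import least_squares
T=dict(np.load("top0.npz"));S=dict(np.load("side0.npz"))
s=.64
obsT=[((187,58.5,92),(373,155)),((187,-58.5,92),(441,169)),((0,-58.5,75),(416,290))]
obsS=[((187,58.5,92),(237,293)),]
def res(p):
    r=[]
    for im,ob in((T,obsT),(S,obsS)):
        for q,u in ob: r.append((proj(im,tw(p,np.array(q)/1000.))[0]-np.array(u)*s))
    return np.ravel(r)
r=least_squares(res,[.66,.03,-.2]);p=r.x;print(p,res(p).round(1))
inv=lambda P:((np.array([[np.cos(p[2]),np.sin(p[2])],[-np.sin(p[2]),np.cos(p[2])]]))@(P[:2]-p[:2])*1000).round(1)
for n,u,z in(("L",(357,308),.06),("R",(395,298),.06),("gate",(297,336),.092)): print(n,inv(at(T,np.array(u)*s,z)))
q=inv(at(T,np.array((297,336))*s,.092));g=np.arctan2(-12-q[0],62.5-q[1]);print("g",g,np.hypot(-12-q[0],62.5-q[1]))
el=inv(at(T,np.array((357,311))*s,.0675))[0];er=inv(at(T,np.array((395,301))*s,.0675))[0]
overlay(T,p,el,er,g,(180,90,300,225),"pics/ovT.png",4.4)
overlay(S,p,el,er,g,(140,150,290,260),"pics/ovS.png",5)
E
```

```text
[ 0.61266501  0.02905639 -0.21591284] [-0.8  0.1  1.2  1.7 -0.1 -2.8  0.9  0.9]
L [-54.8  25. ]
R [-24.8 -30.6]
gate [-121.8  101.6]
g 1.9128968531535984 116.55406470818596
(594, 528, 3)
(550, 750, 3)
```

View pics/ovT.png

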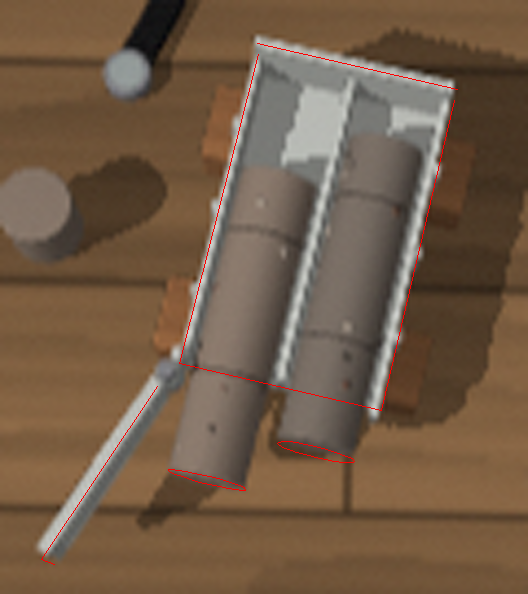

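View pics/ovS.png

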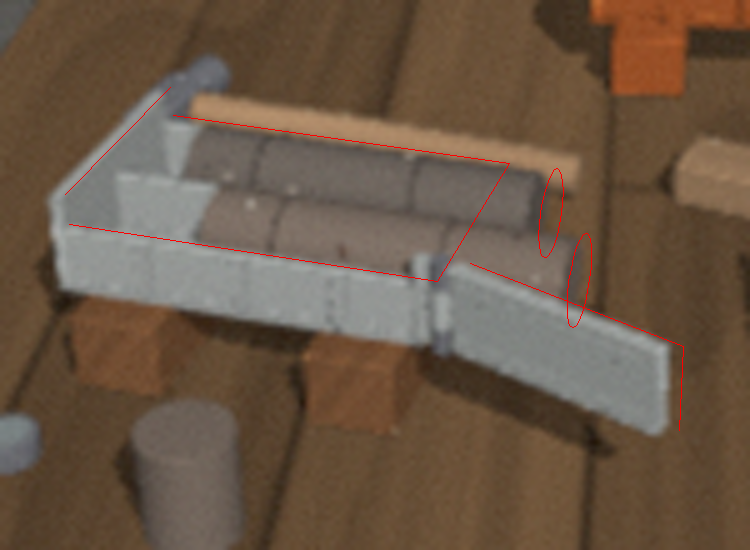

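The far corners fit, but the near corner I picked is the cheek's tip, not the mouth. I'll refit with it at x = -12 mm.

Run:
```python
from h import *
from scipy.optimize import least_squares
T=dict(np.load("top0.npz"));S=dict(np.load("side0.npz"))
# pixel coordinates from crops
t=lambda u,v:(180+u/4.4-.5,90+v/4.4-.5); s_=lambda u,v:(140+u/5-.5,150+v/5-.5)
G=lambda g,z,r=121:(-12-r*np.sin(g),62.5-r*np.cos(g),z)
def res(v):
    p=v[:3];g=v[3]
    obT=[((187,58.5,92),t(256,38)),((187,-58.5,92),t(455,84)),((-12,-57.5,75),t(374,418)),(G(g,92),t(45,553)),((-12,62.5,92),t(170,368)),
     ((v[4],28,79),t(204,481)),((v[5],-28,79),t(312,453))]
    obS=[((187,58.5,92),s_(52,193)),((187,-58.5,92),s_(163,82)),(G(g,92),s_(666,347)),(G(g,47),s_(660,433)),((-12,62.5,92),s_(436,255))]
    r=[]
    for im,ob in((T,obT),(S,obS)):
        for q,u in ob: r.append(proj(im,tw(p,np.array(q)/1000.))[0]-u)
    return np.ravel(r)
r=least_squares(res,[.62,.03,-.21,1.9,-50,-20],loss="soft_l1",x_scale=[.01,.01,.01,.01,1,1]);v=r.x
print(v.round(4),res(v).reshape(-1,2).round(1).tolist())
overlay(T,v[:3],v[4],v[5],v[3],(180,90,300,225),"pics/ovT2.png",4.4)
overlay(S,v[:3],v[4],v[5],v[3],(140,150,290,260),"pics/ovS2.png",5)
a=cv2.imread("pics/ovT2.png");b=cv2.imread("pics/ovS2.png");b=cv2.resize(b,None,fx=.5,fy=.5)
c=np.zeros((594,400,3),np.uint8);c[:b.shape[0],:375]=b;o=np.hstack([a,c])[:,:800] if 0 else np.hstack([cv2.resize(a,None,fx=.75,fy=.75),c[:445]]);cv2.imwrite("pics/ov2.png",o);print(o.shape)
```

```text
[ 6.18500e-01  2.86000e-02 -2.17400e-01  1.91880e+00 -6.82497e+01
 -3.87871e+01] [[0.6, -1.1], [0.8, -0.9], [0.3, 0.6], [-0.7, -1.3], [-0.9, -0.5], [-0.2, -0.0], [0.3, 0.1], [0.3, 0.1], [-0.5, 0.9], [0.4, -0.2], [0.9, -0.4], [1.9, 0.6]]
(594, 528, 3)
(550, 750, 3)Traceback (most recent call last):
  File "<stdin>", line 21, in <module>
    return _nx.concatenate(arrs, 1, dtype=dtype, casting=casting)
           ~~~~~~~~~~~~~~~^^^^^^^^^^^^^^^^^^^^^^^^^^^^^^^^^^^^^^^
ValueError: all the input array dimensions except for the concatenation axis must match exactly, but along dimension 0, the array at index 0 has size 446 and the array at index 1 has size 445
```

```bash
cat >> h.py <<'E'
from scipy.spatial.transform import Rotation as Ro
P0=(0.6185,0.0286,-0.2174)
def go(x,y,z,yaw=0.):
    "delta to tray-frame point (m); yaw = tool x dir rel. to tray x, deg"
    s=robot.sense();R=np.array(s["eef_rot"]);q=tw(P0,[(x,y,z)])[0]
    c,sn=np.cos(P0[2]+np.radians(yaw)),np.sin(P0[2]+np.radians(yaw))
    Rt=np.array([[c,sn,0],[sn,-c,0],[0,0,-1.]])
    print((x,y,z),"->",(R.T@(q-s["ee_pos"])).round(4),Ro.from_matrix(R.T@Rt).as_rotvec(degrees=True).round(2))
def st():
    s=robot.sense();c,sn=np.cos(P0[2]),np.sin(P0[2]);A=np.array([[c,sn,0],[-sn,c,0],[0,0,1]])
    print("t",s["t"],"tray pos",(A@(np.array(s["ee_pos"])-[P0[0],P0[1],0])).round(4),"F",(A@s["wrist_force"]).round(1),"gap",s["finger_gap"])
E
python3 -c "
from h import *
st();go(-.1,-.028,.2)"
```

```text
t 1.3 tray pos [-0.2851 -0.6734  0.2313] F [ 0.2 -0.4 -0.7] gap 0.08537962509164065
(-0.1, -0.028, 0.2) -> [ 0.4943 -0.4544  0.0313] [ 0.   -0.   31.41]
```

Call:
play_rows:
  deltas: "0 0.494 -0.454 0.03 0 0 31.4;0 0.494 -0.454 0.03 0 0 31.4;0 0.494 -0.454 0.03 0 0 31.4;0 0.494 -0.454 0.03 0 0 31.4;0 0.494 -0.454 0.03 0 0 31.4;0 0.494 -0.454 0.03 0 0 31.4;0 0.494 -0.454 0.03 0 0 31.4;0 0.494 -0.454 0.03 0 0 31.4"

```text
t: 2.1
ee_pos: [0.3847, -0.2169, 0.2138]
eef_rot: [[0.976, -0.216, 0.001], [-0.216, -0.976, -0.001], [0.001, 0.0, -1.0]]
wrist_force: [0.8, -0.1, 0.3]
finger_gap: 0.0002
grasp_force: 0.0
```

```bash
python3 -c "
from h import *
st();go(-.1,-.028,.2)"
```

```text
t 2.1 tray pos [-0.1753 -0.2902  0.2138] F [0.9 0.1 0.3] gap 0.0001605850397434442
(-0.1, -0.028, 0.2) -> [ 0.0752 -0.2622  0.0138] [ 0.02 -0.06 -0.01]
```

Call:
play_rows:
  deltas: "0 0.075 -0.262 0.014 0 0 0;0 0.075 -0.262 0.014 0 0 0;0 0.075 -0.262 0.014 0 0 0;0 0.075 -0.262 0.014 0 0 0;0 0.075 -0.262 0.014 0 0 0;0 0.075 -0.262 0.014 0 0 0;0 0.075 -0.262 0.014 0 0 0;0 0.075 -0.262 0.014 0 0 0"

```text
t: 2.9
ee_pos: [0.5, -0.0621, 0.1996]
eef_rot: [[0.989, -0.15, 0.004], [-0.15, -0.988, 0.042], [-0.002, -0.042, -0.999]]
wrist_force: [0.3, 1.1, 0.7]
finger_gap: -0.0001
grasp_force: 0.0
```

```bash
python3 -c "
from h import *
st();go(-.1,-.028,.06)"
```

```text
t 2.9 tray pos [-0.0961 -0.1142  0.1996] F [0.1 1.2 0.7] gap -0.00013272098508335467
(-0.1, -0.028, 0.06) -> [ 0.0022 -0.0803  0.1431] [-2.42  0.19  3.83]
```

```bash
python3 -c "
from h import *
s=robot.sense();print(np.round(s['joints'],3),np.round(s['joint_vel'],2))"
```

```text
[-0.151  0.151 -0.328  1.093  0.042  3.141] [0.02 0.03 0.03 0.01 0.01 0.  ]
```

Call:
play_rows:
  deltas: "0 0.002 -0.08 0 -2.4 0 3.8;0 0.002 -0.08 0 -2.4 0 3.8;0 0.002 -0.08 0 -2.4 0 3.8;0 0.002 -0.08 0 -2.4 0 3.8"

```text
t: 3.3
ee_pos: [0.5025, -0.0585, 0.2034]
eef_rot: [[0.99, -0.144, 0.002], [-0.144, -0.989, 0.045], [-0.004, -0.045, -0.999]]
wrist_force: [-0.2, -0.4, 0.3]
finger_gap: 0.0
grasp_force: 0.0
```

```bash
python3 -c "
from h import *
s=robot.sense();print(np.round(s['joints'],3),np.round(s['joint_vel'],2))
st();go(-.1,-.028,.06)"
```

```text
[-0.145  0.155 -0.315  1.105  0.045  3.141] [ 0.01  0.    0.    0.    0.   -0.  ]
t 3.3 tray pos [-0.0945 -0.1101  0.2034] F [-0.1 -0.5  0.3] gap 1.3528869357591434e-05
(-0.1, -0.028, 0.06) -> [ 0.0011 -0.0758  0.1469] [-2.55  0.33  4.19]
```

Joint 6 is at its limit, so I'll turn the tool 90° and push with the finger-closing axis along the channel.

```bash
python3 -c "
from h import *
st();go(-.1,-.028,.16,90)"
```

```text
t 3.3 tray pos [-0.0945 -0.1101  0.2034] F [-0.1 -0.5  0.3] gap 1.3528869357591434e-05
(-0.1, -0.028, 0.16) -> [ 0.0007 -0.0802  0.047 ] [ -2.23  -1.72 -85.79]
```

Call:
play_rows:
  deltas: "0 0.001 -0.02 0.01 -1 -0.6 -30;0 0.001 -0.02 0.01 -1 -0.6 -30;0 0.001 -0.04 0.01 -1 -0.6 -30;0 0.001 -0.06 0.01 -1 -0.6 -30;0 0.001 -0.08 0.02 -2.2 -1.7 -85.8;0 0.001 -0.08 0.02 -2.2 -1.7 -85.8;0 0.001 -0.08 0.02 -2.2 -1.7 -85.8;0 0.001 -0.08 0.02 -2.2 -1.7 -85.8"

```text
t: 4.1
ee_pos: [0.5149, 0.0218, 0.1867]
eef_rot: [[0.552, 0.834, -0.006], [0.834, -0.552, 0.01], [0.005, -0.01, -1.0]]
wrist_force: [-0.6, -0.1, -0.4]
finger_gap: -0.0004
grasp_force: 0.0
```

```bash
python3 -c "
from h import *
st();go(-.1,-.028,.16,90)"
```

```text
t 4.1 tray pos [-0.0997 -0.029   0.1867] F [-0.6 -0.3 -0.4] gap -0.0004185607105511684
(-0.1, -0.028, 0.16) -> [ 0.0007 -0.0004  0.0267] [ -0.51  -0.38 -21.02]
```

Call:
play_rows:
  deltas: "0 0.001 0 0.03 -0.5 -0.4 -21;0 0.001 0 0.03 -0.5 -0.4 -21;0 0.001 0 0.03 -0.5 -0.4 -21;0 0.001 0 0.06 -0.5 -0.4 -21;0 0.001 0 0.09 -0.5 -0.4 -21;0 0.001 0 0.125 -0.5 -0.4 -21;0 0.001 0 0.125 -0.5 -0.4 -21;0 0.001 0 0.125 -0.5 -0.4 -21"

```text
t: 4.9
ee_pos: [0.5144, 0.0236, 0.062]
eef_rot: [[0.223, 0.975, -0.002], [0.975, -0.223, -0.0], [-0.001, -0.002, -1.0]]
wrist_force: [-0.6, 0.3, -0.3]
finger_gap: 0.0004
grasp_force: 0.0
```

Run:
```python
from h import *
st();go(-.02,-.028,.06,90)
a=robot.get_image("top")["frame"][90:230,170:330,::-1];b=robot.get_image("side")["frame"][130:270,140:300,::-1]
cv2.imwrite("pics/d.png",cv2.resize(np.hstack([a,b]),(800,350),interpolation=cv2.INTER_CUBIC))
```

```text
t 4.9 tray pos [-0.1006 -0.0274  0.062 ] F [-0.7  0.2 -0.3] gap 0.00040935802301132697
(-0.02, -0.028, 0.06) -> [-0.0001  0.0806  0.0018] [-0.1   0.03 -0.4 ]
```

View pics/d.png

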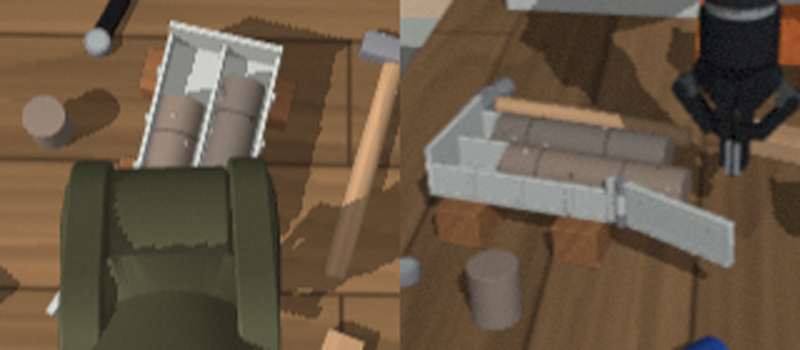

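The fingers stand before the right core at tip height 62 mm. The knuckles are about 55 mm above the tips, so they clear the core tops. Now the right core.

Call:
play_rows:
  deltas: "0 0 0.015 0.001 0 0 0;0 0 0.03 0.001 0 0 0;0 0 0.04 0.001 0 0 0;0 0 0.047 0.001 0 0 0;0 0 0.053 0.001 0 0 0;0 0 0.06 0.001 0 0 0;0 0 0.066 0.001 0 0 0;0 0 0.072 0.001 0 0 0"

```text
t: 5.8
ee_pos: [0.5809, 0.0085, 0.0605]
eef_rot: [[0.222, 0.975, -0.008], [0.975, -0.222, 0.002], [0.0, -0.008, -1.0]]
wrist_force: [-13.0, 2.4, 11.5]
finger_gap: 0.0
grasp_force: 6.9
```

```bash
python3 -c "
from h import *
st();go(-.02,-.028,.06,90)"
```

```text
t 5.8 tray pos [-0.0324 -0.0278  0.0605] F [-13.2  -0.5  11.5] gap 1.286546116718817e-06
(-0.02, -0.028, 0.06) -> [-0.0002  0.0124  0.0004] [-0.48 -0.01 -0.36]
```

Call:
play_rows:
  deltas: "0 0 0.005 -0.001 0 0 0;0 0 0.009 -0.001 0 0 0;0 0 0.012 -0.001 0 0 0;0 0 0.012 -0.001 0 0 0"

```text
t: 6.2
ee_pos: [0.5952, 0.0051, 0.061]
eef_rot: [[0.222, 0.975, -0.004], [0.975, -0.222, 0.001], [-0.0, -0.004, -1.0]]
wrist_force: [-5.1, 2.8, 0.5]
finger_gap: 0.0002
grasp_force: 2.3
```

```bash
python3 -c "
from h import *
st()"
```

```text
t 6.2 tray pos [-0.0177 -0.0279  0.061 ] F [-5.6  1.6  0.5] gap 0.00015651373888899507
```

Call:
play_rows:
  deltas: "0 0 0.003 0 0 0 0;0 0 0.003 0 0 0 0"

```text
t: 6.4
ee_pos: [0.5983, 0.0044, 0.061]
eef_rot: [[0.222, 0.975, -0.003], [0.975, -0.222, 0.0], [-0.0, -0.003, -1.0]]
wrist_force: [-4.3, 0.9, -1.6]
finger_gap: -0.0001
grasp_force: 2.5
```

Call:
play_rows:
  deltas: "0 0 0.003 0 0 0 0;0 0 0.003 0 0 0 0"

```text
t: 6.6
ee_pos: [0.5999, 0.0041, 0.061]
eef_rot: [[0.222, 0.975, -0.006], [0.975, -0.222, 0.001], [-0.0, -0.006, -1.0]]
wrist_force: [-8.6, 1.6, 2.8]
finger_gap: -0.0001
grasp_force: 4.7
```

Call:
play_rows:
  deltas: "0 0 0.003 0 0 0 0;0 0 0.003 0 0 0 0"

```text
t: 6.8
ee_pos: [0.5999, 0.004, 0.0609]
eef_rot: [[0.222, 0.975, -0.01], [0.975, -0.222, 0.002], [-0.0, -0.011, -1.0]]
wrist_force: [-18.3, 4.4, 11.5]
finger_gap: -0.0
grasp_force: 9.6
```

```bash
python3 -c "
from h import *
st()"
```

```text
t 6.8 tray pos [-0.0128 -0.028   0.0609] F [-18.8   0.3  11.5] gap -2.7664429361273513e-05
```

Call:
play_rows:
  deltas: "0 0 0.003 0 0 0 0;0 0 0.003 0 0 0 0;0 0 0.003 0 0 0 0"

```text
t: 7.1
ee_pos: [0.5999, 0.004, 0.0609]
eef_rot: [[0.221, 0.975, -0.015], [0.975, -0.221, 0.003], [0.0, -0.015, -1.0]]
wrist_force: [-26.9, 6.7, 19.0]
finger_gap: -0.0001
grasp_force: 14.2
```

Call:
play_rows:
  deltas: "0 0 -0.02 0 0 0 0;0 0 -0.05 0 0 0 0;0 0 -0.095 0 0 0 0;0 0 -0.095 0 0 0 0"

```text
t: 7.5
ee_pos: [0.5088, 0.0238, 0.0603]
eef_rot: [[0.222, 0.975, -0.007], [0.975, -0.222, -0.0], [-0.002, -0.007, -1.0]]
wrist_force: [0.1, 0.2, 0.8]
finger_gap: 0.0
grasp_force: 0.0
```

```bash
python3 -c "
from h import *
st();go(-.105,.028,.061,90);go(-.03,.028,.061,90)"
```

```text
t 7.5 tray pos [-0.106  -0.0283  0.0603] F [0.1 0.2 0.8] gap 2.7508149369648277e-05
(-0.105, 0.028, 0.061) -> [ 0.0563  0.0007 -0.0008] [-0.41  0.11 -0.34]
(-0.03, 0.028, 0.061) -> [ 0.0568  0.0757 -0.0013] [-0.41  0.11 -0.34]
```

Right core is against its stop. Now the left core.

Call:
play_rows:
  deltas: "0 0.028 0 -0.001 0 0 0;0 0.056 0 -0.001 0 0 0;0 0.056 0.015 -0.001 0 0 0;0 0.056 0.025 -0.001 0 0 0;0 0.056 0.035 -0.001 0 0 0;0 0.056 0.044 -0.001 0 0 0;0 0.056 0.052 -0.001 0 0 0;0 0.056 0.06 -0.001 0 0 0"

```text
t: 8.3
ee_pos: [0.5858, 0.0645, 0.0626]
eef_rot: [[0.223, 0.975, -0.003], [0.975, -0.223, 0.001], [0.0, -0.004, -1.0]]
wrist_force: [-7.9, 3.3, 7.0]
finger_gap: -0.0001
grasp_force: 4.7
```

Call:
play_rows:
  deltas: "0 0 0.007 -0.001 0 0 0;0 0 0.013 -0.001 0 0 0;0 0 0.019 -0.001 0 0 0;0 0 0.024 -0.001 0 0 0"

```text
t: 8.7
ee_pos: [0.6106, 0.0589, 0.0634]
eef_rot: [[0.223, 0.975, -0.001], [0.975, -0.223, -0.0], [-0.0, -0.001, -1.0]]
wrist_force: [-2.7, 0.8, -1.0]
finger_gap: 0.0003
grasp_force: 1.6
```

```bash
python3 -c "
from h import *
st()"
```

```text
t 8.7 tray pos [-0.0143  0.0279  0.0634] F [-2.8  0.2 -1. ] gap 0.0002679060371420966
```

Call:
play_rows:
  deltas: "0 0 0.002 0 0 0 0;0 0 0.002 0 0 0 0"

```text
t: 8.9
ee_pos: [0.6118, 0.0587, 0.0634]
eef_rot: [[0.223, 0.975, -0.002], [0.975, -0.223, -0.0], [-0.0, -0.002, -1.0]]
wrist_force: [-4.4, 0.1, -0.2]
finger_gap: 0.0001
grasp_force: 2.2
```

Call:
play_rows:
  deltas: "0 0 0.003 0 0 0 0;0 0 0.003 0 0 0 0"

```text
t: 9.1
ee_pos: [0.6119, 0.0587, 0.0634]
eef_rot: [[0.222, 0.975, -0.006], [0.975, -0.222, 0.001], [-0.0, -0.007, -1.0]]
wrist_force: [-13.6, 2.4, 7.6]
finger_gap: -0.0002
grasp_force: 6.8
```

Call:
play_rows:
  deltas: "0 0 0.003 0 0 0 0;0 0 0.003 0 0 0 0;0 0 0.003 0 0 0 0"

```text
t: 9.4
ee_pos: [0.6119, 0.0587, 0.0634]
eef_rot: [[0.221, 0.975, -0.011], [0.975, -0.221, 0.002], [-0.0, -0.011, -1.0]]
wrist_force: [-22.2, 5.1, 14.9]
finger_gap: 0.0001
grasp_force: 11.4
```

```bash
python3 -c "
from h import *
st()"
```

```text
t 9.4 tray pos [-0.0129  0.0279  0.0634] F [-22.7   0.2  14.9] gap 7.347599850337079e-05
```

Both cores stop at the same tip position (-12.8 mm), so both are home. I'll back off, rise and go over the gate to its outer side.

Call:
play_rows:
  deltas: "0 0 -0.03 0 0 0 0;0 0 -0.075 0 0 0 0;0 0 -0.085 -0.03 0 0 0;0 0 -0.085 -0.075 0 0 0;0 0 -0.085 -0.1 0 0 0;0 0.04 -0.085 -0.1 0 0 0;0 0.08 -0.085 -0.1 0 0 0;0 0.11 -0.085 -0.1 0 0 0"

```text
t: 10.2
ee_pos: [0.5621, 0.1857, 0.1652]
eef_rot: [[0.223, 0.975, 0.004], [0.975, -0.223, 0.001], [0.002, 0.004, -1.0]]
wrist_force: [0.1, 0.1, 1.4]
finger_gap: 0.0001
grasp_force: 0.0
```

Run:
```python
from h import *
st();go(-.094,.132,.065,90)
T=robot.get_image("top");S=robot.get_image("side")
overlay(T,P0,0,0,1.919,(170,90,330,230),"pics/a.png",2.5)
overlay(S,P0,0,0,1.919,(140,130,300,270),"pics/b.png",2.5)
cv2.imwrite("pics/e.png",np.hstack([cv2.imread("pics/a.png"),cv2.imread("pics/b.png")]))
```

```text
t 10.2 tray pos [-0.0889  0.1412  0.1652] F [0.1 0.1 1.4] gap 0.00012445065150118185
(-0.094, 0.132, 0.065) -> [-0.0095 -0.0054  0.1002] [ 0.23 -0.12 -0.4 ]
(350, 400, 3)
(350, 400, 3)
```

View pics/e.png

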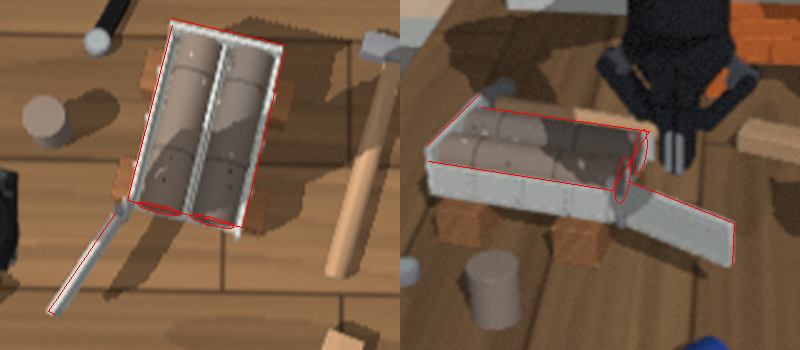

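Both cores lie flush at the mouth and the gate is still at 1.92 rad. I'll descend outside it and sweep it shut.

Call:
play_rows:
  deltas: "0 -0.004 -0.005 0.04 0 0 0;0 -0.004 -0.005 0.08 0 0 0;0 -0.004 -0.005 0.1 0 0 -0.4;0 -0.004 -0.005 0.1 0 0 -0.4;0 -0.02 -0.006 0.1 0 0 -0.4;0 -0.041 -0.007 0.1 0 0 -0.4;0 -0.051 -0.01 0.1 0 0 -0.4;0 -0.061 -0.012 0.1 0 0 -0.4"

```text
t: 11.1
ee_pos: [0.5356, 0.126, 0.0656]
eef_rot: [[0.217, 0.976, 0.003], [0.976, -0.217, 0.001], [0.001, 0.003, -1.0]]
wrist_force: [0.6, 1.0, 0.1]
finger_gap: 0.0002
grasp_force: 0.5
```

Run:
```python
from h import *
st()
for a in((-.1036,.056),(-.0987,.031),(-.0861,.0071),(-.0657,-.0125),(-.0484,-.022),(-.029,-.0275)):go(*a,.065,90)
```

```text
t 11.1 tray pos [-0.102   0.0772  0.0656] F [0.3 1.1 0.1] gap 0.00017410317885373954
(-0.1036, 0.056, 0.065) -> [-0.0212 -0.0016  0.0005] [ 0.16 -0.08 -0.06]
(-0.0987, 0.031, 0.065) -> [-0.0462  0.0033  0.0005] [ 0.16 -0.08 -0.06]
(-0.0861, 0.0071, 0.065) -> [-0.0701  0.0159  0.0005] [ 0.16 -0.08 -0.06]
(-0.0657, -0.0125, 0.065) -> [-0.0897  0.0363  0.0005] [ 0.16 -0.08 -0.06]
(-0.0484, -0.022, 0.065) -> [-0.0992  0.0537  0.0006] [ 0.16 -0.08 -0.06]
(-0.029, -0.0275, 0.065) -> [-0.1046  0.0731  0.0006] [ 0.16 -0.08 -0.06]
```

Call:
play_rows:
  deltas: "0 -0.011 -0.001 0 0 0 0;0 -0.021 -0.002 0 0 0 0;0 -0.034 0 0 0 0 0;0 -0.046 0.003 0 0 0 0;0 -0.058 0.009 0 0 0 0;0 -0.07 0.016 0 0 0 0;0 -0.08 0.026 0 0 0 0;0 -0.09 0.036 0 0 0 0"

```text
t: 11.9
ee_pos: [0.5508, 0.03, 0.0636]
eef_rot: [[0.216, 0.976, -0.001], [0.976, -0.216, -0.0], [-0.0, -0.001, -1.0]]
wrist_force: [-0.1, 2.0, -0.4]
finger_gap: 0.0003
grasp_force: 0.5
```

Call:
play_rows:
  deltas: "0 -0.005 0.009 0 0 0 0;0 -0.009 0.017 0 0 0 0;0 -0.012 0.026 0 0 0 0;0 -0.014 0.032 0 0 0 0;0 -0.014 0.032 0 0 0 0"

```text
t: 12.4
ee_pos: [0.5794, 0.0103, 0.0637]
eef_rot: [[0.216, 0.976, 0.0], [0.976, -0.216, -0.0], [-0.0, 0.0, -1.0]]
wrist_force: [-0.0, -0.3, 0.1]
finger_gap: 0.0002
grasp_force: 0.0
```

```bash
python3 -c "
from h import *
st();go(-.029,-.0275,.065,90)"
```

```text
t 12.4 tray pos [-0.0342 -0.0263  0.0637] F [ 0.1 -0.3  0.1] gap 0.00024893154370120486
(-0.029, -0.0275, 0.065) -> [-0.0012  0.0052 -0.0013] [ 0.02  0.02 -0.02]
```

Call:
play_rows:
  deltas: "0 -0.001 0.004 0 0 0 0;0 -0.001 0.006 0 0 0 0;0 -0.001 0.006 0 0 0 0"

```text
t: 12.7
ee_pos: [0.5835, 0.0085, 0.0636]
eef_rot: [[0.216, 0.976, -0.001], [0.976, -0.216, -0.0], [-0.0, -0.001, -1.0]]
wrist_force: [-1.9, 0.4, 0.7]
finger_gap: 0.0005
grasp_force: 1.0
```

Call:
play_rows:
  deltas: "0 0 0.003 0 0 0 0;0 0 0.003 0 0 0 0;0 0 0.003 0 0 0 0"

```text
t: 13.0
ee_pos: [0.5836, 0.0084, 0.0634]
eef_rot: [[0.215, 0.977, -0.006], [0.977, -0.215, 0.001], [-0.0, -0.006, -1.0]]
wrist_force: [-11.1, 1.2, 6.5]
finger_gap: -0.0005
grasp_force: 5.4
```

```bash
python3 -c "
from h import *
st()"
```

```text
t 13.0 tray pos [-0.0297 -0.0272  0.0634] F [-11.1  -1.2   6.5] gap -0.0005045616664555669
```

Hard stop at x = -29.7 mm, as expected for a shut gate. One more nudge, then retreat and look.

Call:
play_rows:
  deltas: "0 0 0.002 0 0 0 0;0 0 0.002 0 0 0 0;0 0 0.002 0 0 0 0"

```text
t: 13.3
ee_pos: [0.5837, 0.0084, 0.0633]
eef_rot: [[0.215, 0.977, -0.009], [0.977, -0.215, 0.002], [-0.0, -0.009, -1.0]]
wrist_force: [-17.1, 2.7, 13.3]
finger_gap: 0.0004
grasp_force: 8.4
```

Call:
play_rows:
  deltas: "0 0 -0.02 0 0 0 0;0 0 -0.06 0 0 0 0;0 0 -0.09 -0.03 0 0 0;0 0 -0.09 -0.08 0 0 0;0 0 -0.09 -0.13 0 0 0;0 0.05 -0.09 -0.14 0 0 0;0 0.1 -0.09 -0.14 0 0 0;0 0.15 -0.09 -0.14 0 0 0"

```text
t: 14.1
ee_pos: [0.5346, 0.1739, 0.2054]
eef_rot: [[0.217, 0.976, 0.004], [0.976, -0.217, 0.001], [0.002, 0.003, -1.0]]
wrist_force: [0.2, 0.3, 0.1]
finger_gap: 0.0002
grasp_force: 0.0
```

Run:
```python
from h import *
st()
T=robot.get_image("top");S=robot.get_image("side")
overlay(T,P0,0,0,0,(170,90,330,230),"pics/a.png",2.5)
overlay(S,P0,0,0,0,(140,130,300,270),"pics/b.png",2.5)
cv2.imwrite("pics/f.png",np.hstack([cv2.imread("pics/a.png"),cv2.imread("pics/b.png")]))
```

```text
t 14.1 tray pos [-0.1132  0.1238  0.2054] F [0.2 0.4 0.1] gap 0.0002481335383365233
(350, 400, 3)
(350, 400, 3)
```

View pics/f.png

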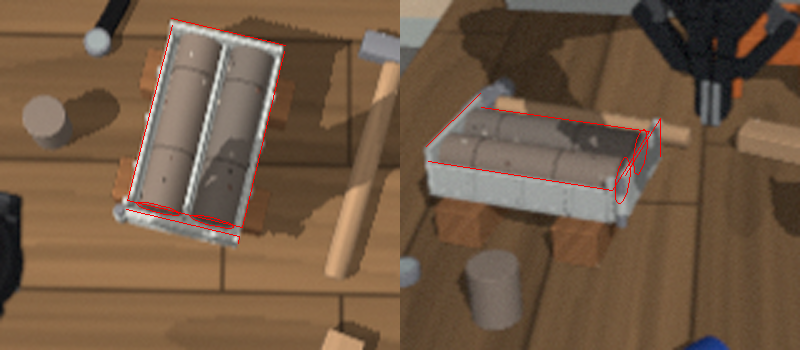

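The gate lies straight across the mouth, from (120,212) to (238,240) in the top view. The cores are home, nothing else has moved and the arm is clear.

```bash
python3 -c "
from h import *
print(robot.sign_off())"
```

```text
the job is handed in; nothing more can be done
None
```

Both cores were pushed home, the gate was then swung shut to its stop, the arm was moved clear, and the job is handed in; the sign-off returned no verdict.

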